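# Load the chocolate grinder and hold its lid on pulse

### The job

Drop the two chocolate pieces from the baking tray into the grinder's bowl, one at a time, then set the grinder's own lid (the one with two lugs and a bar grip) down through the collar's slots until it is fully home. Twist it clockwise, seen from above, to the white pulse mark, half of the way to the lock, and finish while still gripping it and holding it there against its spring: never turn it on into the lock click, and do not let go. Leave the other things on the counter where they are.

Things in the scene. Friction and masses are not known exactly. Their poses are not given: they have to be found in the camera images.
- grinder: Compact electric grinder, fixed: round base 107 mm across, black foot, steel waist, black bayonet collar whose top is 127 mm above the counter. Origin: on its axis at the counter; z up. The lid's two lugs go down through slots in the collar's +x and -x sides to a ledge, then turn clockwise seen from above (negative about z) under the collar's flange.
- grinder_bowl (a point): Centre of the floor of the grinder's steel bowl, 65 mm above the counter. Bowl 72 mm inside diameter, mouth (the ledge) 113 mm above the counter; on the floor a hub 7 mm high and two thin blade wings.
- grinder_seat (a point): Point on the grinder's axis at the ledge (radius 36 to 48 mm), 113 mm above the counter: the lid's origin comes here when fully home. Axes as the grinder's. Around it stands the collar wall, inner radius 48 mm.
- grinder_slot (a point): Centre of the +x slot, in the top of the grey inward flange (127 mm above the counter, radius 45 mm). Flange 4 mm thick, its underside 10 mm above the ledge, inner radius 41 mm, broken by two slots, +x and -x, each 30 degrees wide (-15 to +15 degrees about the axis).
- pulse_mark (a point): White pulse mark on the collar's rim, 30 degrees clockwise of the +x slot's centre (radius 51 mm); another stands opposite. The lid's bar points at the two marks when on pulse.
- lock_mark (a point): Small black latch housing, 6 mm high, on the collar's rim, 52 degrees clockwise of the +x slot. Under it a sprung latch pawl is met once the lid has turned about 46 degrees from the slots (more resistance); it clicks shut at about 59 degrees.
- pulse_ring (a joint): Angle (rad) of the sprung switch ring in the collar: 0 at rest, growing as the lugs push it clockwise, stop 0.95. The lugs meet it after about 0.14 rad of lid turn, then it turns with the lid: 0.39 at the pulse mark. Pulse: 0.24 to 0.54; lock click: above 0.85. Its spring pushes back with 0.05 N m at first, 0.11 N m at the mark, and turns the lid back if let go.
- lid: The grinder's lid, loose, about 110 g, upright on the counter: clear round cover, radius 38 mm, 19 mm high, two black lugs at its bottom edge on its +x and -x sides (12 mm wide, to radius 45 mm, 5 mm thick plus a 3 mm nib), and a black bar grip on top along x. Origin: centre of its underside, z up. Half a turn makes no difference.
- lid_grip (a point): Point on the lid's axis in the middle of the bar grip, 43 mm above the lid's underside; axes as the lid's. The bar is 60 mm long (x), 16 mm wide (y: the way to grip it), from 19 to 53 mm above the underside; a rib runs on from each bar end to the edge as a pointer.
- piece1: Piece of dark chocolate, a bar segment, 13 g, 30 mm (x) by 24 mm (y) by 15 mm high, sides upright up to 11 mm, lying flat on the baking tray. Origin: centre of its underside, z up.
- piece2: The other piece of dark chocolate, like piece1.
- tray: Aluminium baking tray, fixed, 190 mm (x) by 280 mm (y), inner floor 4 mm above the counter, rim 23 mm high. Origin: centre of its underside. The two chocolate pieces and the scone lie on it in a row along y, at about -80, 0 and +80 mm, in any order.
- scone: Bystander: scone, 60 mm across, 37 mm high, on the tray between or beside the chocolate pieces. Origin: centre of its underside.
- jar_lid: Bystander, not the grinder's: plain black jar lid, 82 mm across, 36 mm high, with a round steel knob and no lugs. Origin: centre of its underside.
- nut_jar: Bystander: jar of nuts, 68 mm across, 110 mm high. Origin: centre of its underside.
- bowl: Bystander: small white bowl, 110 mm across, 50 mm high. Origin: centre of its underside.
- tongs: Bystander: wooden tongs lying along their x, about 210 mm long, 16 mm high.
- timer: Bystander: round kitchen timer, 60 mm across, 30 mm high. Origin: centre of its underside.
- brush: Bystander: pastry brush, 200 mm long, lying along its x.
Mind the look-alikes: they are no part of the job. Leave any yellow look-alike of the piece1 alone. Leave any yellow look-alike of the piece2 alone.

How it is judged:
By the outcome, as a careful person would: the job done as asked, in the order asked, and still so for the second after the job is handed in, while the arm keeps its last pose, push and grip.
It also fails if it takes over 72 s, if anything falls off the work surface, if the arm or the gripper's body presses on something with over 40 N, if the wrist force passes 120 N, or if a joint passes its speed limit or range.

### The arm

A 7-joint arm with a two-finger parallel gripper is mounted at the origin on the work surface. World frame = base frame: x ahead of the robot, y to its left, z up, the work surface at z = 0. Lengths are in m, angles in rad, forces in N, time in s.
With the tool pointing down it reaches from about 0.4 to 0.85 m from the base axis. Payload 10.4 kg.
Tool frame: the origin (TCP) lies at the very end of the fingers, on their centre line; the grasp point (between the pads) lies 19 mm behind it; z points along the fingers, y is the line along which they close (so a half turn about z gives the same grasp; the last joint's range is limited). The gripper opens to 85 mm and grips with 20 to 120 N. Pads are 22 mm wide; open, the fingers measure 114 mm over their backs; the gripper's body (76 mm by 85 mm) begins 54 mm behind the grasp point. The pads swing forward as they close: fully open they stand 13 mm farther back than shut.
Start: joints at [1.19, 0.332, -0.065, 1.46, 0.022, 1.35, -0.088], TCP at [0.219, -0.585, 0.231] pointing down, gripper open.
Joint ranges: [-2.6, 2.6], [-0.5, 2.12], [-1.47, 1.34], [0.16, 2.42], [-1.27, 4.41], [0.06, 2.06], [-2.6, 2.6]. Speed limits (rad/s): [2.22, 2.22, 2.79, 2.79, 3.14, 3.14, 3.14].

### API

Orientations are given as [roll, pitch, yaw] about the fixed x, y, z axes, in that order (R = Rz(yaw) Ry(pitch) Rx(roll)).
In Python, from bench import ctrl gives the robot as it stands.
- The arm moves only by the tool jog_arm, never from a script. Its argument "motion" is a list of rows, each a list of 4 numbers: the shift along the tool's x, y, z in m, then the turn about the tool's z in degrees. In form: [[x, y, z, twist], ...]. A call has 1 to 10 rows; each row is the pose to reach, as a shift and turn from the pose commanded when the call began, along the tool's axes at that moment; what a row does not reach only later rows make up. A row lasts 1/12 s, in which the tool goes at most 41.7 mm and 7.16 degrees, less where a joint would pass 70% of its speed; a pose out of reach is approached as far as the arm can. A call with a gripper value outside its range is refused whole. "grip" is the opening, from 0 (shut) to 1 (fully open), set as the call begins (left out, the last holds). The fingers move at their own pace and stop on an object; "squeeze" is the grip in N (left out, the last holds). Time passes only in rows, so rows that repeat a pose let the fingers close. It gives the time, the measured TCP pose, the force, the opening and the grip force at its end, in the units of the state.
- ctrl.sense(): the state, without advancing time (a new reading comes with each control period).
- ctrl.read_camera(name): name is "side" or "top"; returns the picture (420x560x3 uint8, red, green, blue); there is no depth.
- ctrl.get_calibration(name): a dict with "fx", "fy", "cx", "cy" (pixels), "dist" ([k1, k2, p1, p2, k3] as OpenCV has them; the pictures are not rectified), "view" (4x4, takes a point from world to camera coordinates). Camera axes: x right, y down, z forward; pixel columns grow to the right and rows downward; lengths in m; the calibration is good to about 2 mm. A picture is of the moment at which its call begins. get_calibration takes no time and is no camera call.
- ctrl.close_job(): hands the job in; it is judged then, once.
The state is a dict: "t": time; "joint_pos": joint angles; "qvel": joint speeds; "effort": joint torques, N m; "tcp_pos": TCP position; "orientation": TCP orientation; "wrist_force": force on the tool from outside, world axes, zero at the start; "torque": the same for the moment, N m; "opening": opening from 0.0 (shut) to 1.0 (fully open); "gripper_force": force on a finger pad.
Only numpy, scipy, OpenCV 4.12 (cv2) and the standard library are available. Lean on these libraries where they do the work, as an engineer would, in place of code of your own. Each camera call takes 0.05 s, during which the arm holds its last target. There are 200 camera calls.

## Working session

There is one attempt and no reset: what is moved stays moved. The work goes in short steps, Python scripts to look and compute and a tool call to move; the robot and the scene stay as the last step left them, time stands still between calls to the robot, and variables do not carry over. Pictures are saved under pics/ and viewed, at most 10 in all, crops included, and the job is handed in when it is done.

Besides the shell and the picture viewer there is one more tool, called after "Request:" as name([rows], argument=value, ...), one row to a line, values as JSON. jog_arm: Moves the arm, as the interface text tells. Its arguments: {"type":"object","properties":{"motion":{"type":"array","items":{"type":"array","items":{"type":"number"}}},"grip":{"type":"number"},"squeeze":{"type":"number"}},"required":["motion"]}

```bash
mkdir -p pics; cat > h.py <<'E'
import numpy as np, cv2
from bench import ctrl
def snap(n,f):
    im=ctrl.read_camera(n); cv2.imwrite('pics/'+f,cv2.cvtColor(im,cv2.COLOR_RGB2BGR)); return im
def ray(n,uv):
    c=ctrl.get_calibration(n);K=np.array([[c['fx'],0,c['cx']],[0,c['fy'],c['cy']],[0,0,1.]])
    p=cv2.undistortPoints(np.array(uv,float).reshape(-1,1,2),K,np.array(c['dist'],float)).reshape(-1,2)
    V=np.array(c['view']);R=V[:3,:3];o=-R.T@V[:3,3]
    return o,np.c_[p,np.ones(len(p))]@R
def plane(n,uv,z):
    o,d=ray(n,uv);return o+d*((z-o[2])/d[:,2])[:,None]
def proj(n,P):
    c=ctrl.get_calibration(n);K=np.array([[c['fx'],0,c['cx']],[0,c['fy'],c['cy']],[0,0,1.]]);V=np.array(c['view'])
    return cv2.projectPoints(np.array(P,float).reshape(-1,1,3),cv2.Rodrigues(V[:3,:3])[0],V[:3,3],K,np.array(c['dist'],float))[0].reshape(-1,2)
E
python3 - <<'E'
from h import *
for n in('top','side'):
    snap(n,n+'0.png'); o,d=ray(n,[[280,210]]);print(n,o,d/np.linalg.norm(d))
print(ctrl.sense())
E
```

```text
top [0.32177391 0.02658803 1.42266854] [[ 0.18248913 -0.00453238 -0.98319742]]
side [0.20919829 0.55470857 0.82224529] [[ 0.36318147 -0.54294555 -0.75717195]]
{'t': 0.1, 'joint_pos': array([ 1.19041145,  0.33277664, -0.0647265 ,  1.46087162,  0.02160573,
        1.34989208, -0.08849214]), 'qvel': array([ 0.00111458, -0.00015616, -0.00013079, -0.00186716, -0.00029209,
        0.00026907,  0.0012065 ]), 'effort': array([ 1.57101782e-03, -6.26743770e+01,  4.92580212e-02, -3.92432964e+01,
        1.63011096e-02,  6.99177064e-03,  5.32513084e-06]), 'tcp_pos': array([ 0.21876623, -0.58509991,  0.23060874]), 'orientation': array([-3.14034200e+00,  5.45078622e-05,  3.57838599e-01]), 'wrist_force': array([-0.27415031, -0.24109844, -0.79434983]), 'torque': array([-0.00348461,  0.00257022, -0.0476908 ]), 'gripper_force': 0.0, 'opening': 0.9986419732146201}
```

View pics/top0.png

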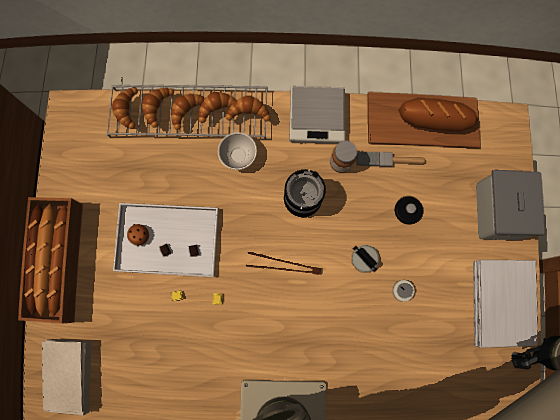

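View pics/side0.png

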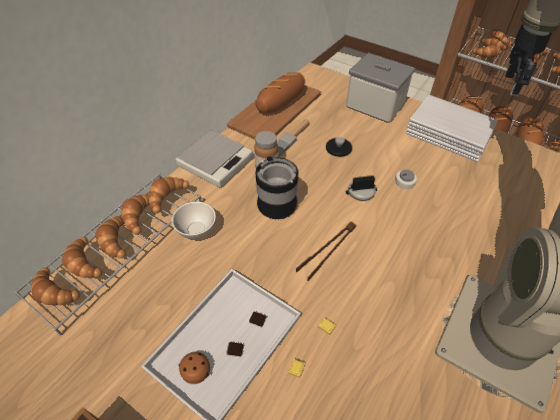

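The dark pieces are at top (166,250) and (195,251). The yellow look-alikes at (178,296) and (218,298) are to be left alone. The lid candidates are (366,258), clear with a bar, and (408,210), black with a round knob; the one with the bar is the grinder's. The grinder is at (305,190). I'll confirm with one enlarged composite crop.

```bash
python3 - <<'E'
from h import *
t=cv2.imread('pics/top0.png');s=cv2.imread('pics/side0.png')
def crop(im,u,v,w,h,k): return cv2.resize(im[v:v+h,u:u+w],None,fx=k,fy=k,interpolation=cv2.INTER_CUBIC)
A=np.hstack([crop(t,280,165,50,50,6),crop(t,341,233,50,50,6)])
B=np.hstack([crop(s,250,150,50,50,6),crop(t,155,226,50,50,6)])
cv2.imwrite('pics/c1.png',np.vstack([A,B]))
# pieces
for z in (0.019,):
  for (u,v) in((166,250),(195,251)):
    r=t[v-12:v+13,u-12:u+13]; m=(cv2.cvtColor(r,cv2.COLOR_BGR2GRAY)<75).astype(np.uint8)
    n,l,st,c=cv2.connectedComponentsWithStats(m);i=1+np.argmax(st[1:,4])
    pts=np.argwhere(l==i)[:,::-1]+[u-12,v-12]
    W=plane('top',pts,z)[:,:2].astype(np.float32)
    print((u,v),st[i],c[i]+[u-12,v-12],'ctr',W.mean(0),'rect',cv2.minAreaRect(W))
print(plane('side',[[258,319],[235,349]],.019))
# lid bar
r=t[240:276,348:388];m=(cv2.cvtColor(r,cv2.COLOR_BGR2GRAY)<50).astype(np.uint8)
n,l,st,c=cv2.connectedComponentsWithStats(m)
for i in range(1,n):
  if st[i,4]>20:
    pts=np.argwhere(l==i)[:,::-1]+[348,240];W=plane('top',pts,.053)[:,:2].astype(np.float32);print('lid',st[i],c[i]+[348,240],W.mean(0),cv2.minAreaRect(W))
E
```

```text
(166, 250) [  6   6  13  12 110] [165.75454545 249.44545455] ctr [0.4630527  0.33400226] rect ((0.463630348443985, 0.33372771739959717), (0.03170754387974739, 0.028664706274867058), 29.68903160095215)
(195, 251) [  6   6  12  11 109] [194.17431193 250.1559633 ] ctr [0.4634949  0.25428423] rect ((0.46393921971321106, 0.2534152865409851), (0.027986284345388412, 0.030626635998487473), 2.882763385772705)
[[0.4603449  0.259823   0.019     ]
 [0.45991349 0.33986426 0.019     ]]
lid [  5   6  25  26 215] [366.04651163 257.71162791] [ 0.4512848  -0.21509089] ((0.4526207447052002, -0.214556023478508), (0.08414934575557709, 0.022814465686678886), 43.560123443603516)
```

View pics/c1.png

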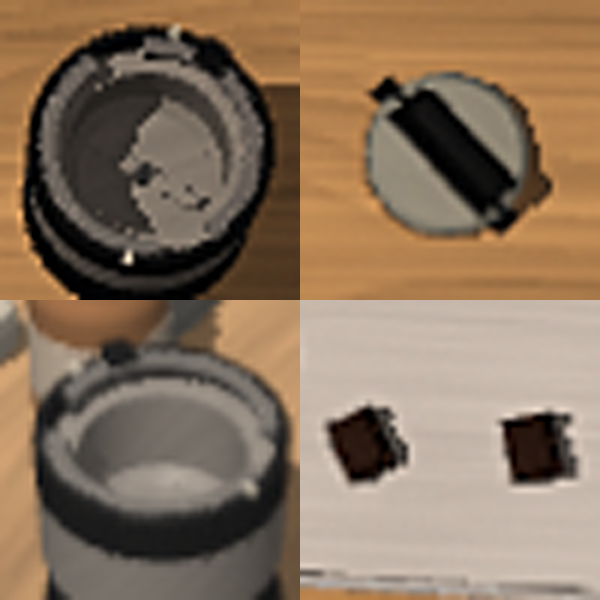

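The crop confirms it: the lid at top (366,258) has a bar grip and two lugs. White marks sit at about (309,170) and (301,208), the latch housing at about (315,173), and the pieces are dark brown. Next I'll refine the angles.

```bash
cat >> h.py <<'E'
def tri(a,b):
    (o1,d1),(o2,d2)=ray('top',[a]),ray('side',[b]);d1=d1[0];d2=d2[0]
    s=np.linalg.lstsq(np.c_[d1,-d2],o2-o1,rcond=None)[0];p,q=o1+s[0]*d1,o2+s[1]*d2
    return (p+q)/2,np.linalg.norm(p-q)
def jog(x,y,z,yawdeg):
    s=ctrl.sense();p=s['tcp_pos'];r,pi,yw=s['orientation'];d=np.array([x,y,z])-p
    c,n=np.cos(yw),np.sin(yw)
    tw=-(yawdeg-np.degrees(yw));tw=(tw+90)%180-90
    print('jog x %.4f y %.4f z %.4f twist %.1f'%(c*d[0]+n*d[1],n*d[0]-c*d[1],-d[2],tw),'j7',s['joint_pos'][6])
E
python3 - <<'E'
from h import *
t=cv2.imread('pics/top0.png');s=cv2.imread('pics/side0.png')
def comp(im,box,f):
    u,v,w,h=box;m=f(im[v:v+h,u:u+w].astype(int)).astype(np.uint8)
    n,l,st,c=cv2.connectedComponentsWithStats(m);i=1+np.argmax(st[1:,4])
    p=np.argwhere(l==i)[:,::-1]+[u,v];return p
brown=lambda r:(r.max(2)<80)&(r[...,2]-r[...,0]>8)
for n,im,z,boxes in(('top',t,.019,[(154,238,25,25),(183,239,25,25)]),('side',s,.019,[(222,336,26,26),(246,307,26,26)])):
  for b in boxes:
    p=comp(im,b,brown);W=plane(n,p,z)[:,:2].astype(np.float32);print(n,len(p),p.mean(0),W.mean(0),cv2.minAreaRect(W))
# lid bar top
r=t[240:276,348:388];m=(r.max(2)<45).astype(np.uint8);m=cv2.morphologyEx(m,cv2.MORPH_OPEN,np.ones((4,4)))
n,l,st,c=cv2.connectedComponentsWithStats(m);p=np.argwhere(l>0)[:,::-1]+[348,240]
W=plane('top',p,.053)[:,:2].astype(np.float32);print('bar',len(p),p.mean(0),W.mean(0),cv2.minAreaRect(W))
# lid light disc z=.019
# lid lugs: ends from crop (384,90),(505,222)
g=lambda x,y:[(x+.5)/6-.5,(y+.5)/6-.5]
L=[g(84,90),g(205,222)];L=np.array(L)+[341,233];P=plane('top',L,.006);d=P[0]-P[1];print('lugs',P,P.mean(0),np.degrees(np.arctan2(d[1],d[0])),np.linalg.norm(d))
# marks
def wc(im,u,v):
    q=im[v-3:v+4,u-3:u+4].min(2).astype(float);q=np.clip(q-130,0,None);yy,xx=np.mgrid[v-3:v+4,u-3:u+4];return (q*xx).sum()/q.sum(),(q*yy).sum()/q.sum()
T=[wc(t,309,170),wc(t,301,208)];S=[wc(s,262,161),wc(s,291,181)];print(T,S)
for n,X in(('top',T),('side',S)):
    P=plane(n,X,.127);d=P[0]-P[1];print(n,P.mean(0),np.linalg.norm(d),np.degrees(np.arctan2(d[1],d[0])))
for a,b in zip(T,S): print(tri(a,b))
E
```

```text
top 95 [165.45263158 249.35789474] [0.463269   0.33486727] ((0.4641040563583374, 0.3338732123374939), (0.02886684611439705, 0.030079148709774017), 24.959104537963867)
top 93 [194.17204301 250.33333333] [0.4630024  0.25426704] ((0.46393921971321106, 0.2534152865409851), (0.027986284345388412, 0.030626635998487473), 2.882763385772705)
side 179 [234.80446927 348.77653631] [0.46055704 0.3396913 ] ((0.4604586362838745, 0.3393292725086212), (0.029534246772527695, 0.026027778163552284), 26.4302921295166)
side 162 [257.41358025 318.67283951] [0.46185264 0.25989223] ((0.4619854688644409, 0.25966301560401917), (0.030529949814081192, 0.026276137679815292), 12.832969665527344)
bar 177 [367.42937853 258.80225989] [ 0.4484022  -0.21887434] ((0.44922497868537903, -0.21768222749233246), (0.06284645199775696, 0.021374648436903954), 45.84652328491211)
lugs [[ 0.4834717  -0.19094734  0.006     ]
 [ 0.42297958 -0.24801596  0.006     ]] [ 0.45322564 -0.21948165  0.006     ] 43.331953416378084 0.08316324005790161
[(np.float64(309.0), np.float64(169.0)), (np.float64(301.0), np.float64(207.546875))] [(np.float64(261.024), np.float64(160.04)), (np.float64(290.90909090909093), np.float64(180.4848484848485))]
top [ 0.62172175 -0.04292468  0.127     ] 0.10499418768543346 -10.54900395206428
side [ 0.62557774 -0.04637425  0.127     ] 0.1046726854699023 -10.118820616060889
(array([ 0.67303638, -0.05184159,  0.1315259 ]), np.float64(0.001996549627235952))
(array([ 0.57004358, -0.03265801,  0.13261671]), np.float64(0.002139001581252206))
```

```bash
python3 - <<'E'
from h import *
jog(.45,-.2,.2,15)
E
```

```text
jog x 0.3515 y -0.2797 z 0.0306 twist 5.5 j7 -0.08849214011360187
```

Request:
jog_arm([
  [0.035, -0.028, 0.003, 0.5],
  [0.07, -0.056, 0.006, 1],
  [0.105, -0.084, 0.009, 2],
  [0.14, -0.112, 0.012, 2],
  [0.175, -0.14, 0.015, 3],
  [0.21, -0.168, 0.018, 3],
  [0.245, -0.196, 0.021, 4],
  [0.28, -0.224, 0.024, 4],
  [0.315, -0.252, 0.027, 5],
  [0.35, -0.28, 0.03, 5.5],
], grip=0.58, squeeze=25)

```text
t: 0.93
tcp_pos: [0.4324, -0.2265, 0.2033]
orientation: [3.141, 0.0, 0.261]
wrist_force: [1.6, -0.4, 0.7]
opening: 0.58
gripper_force: 0.0
```

```bash
python3 - <<'E'
from h import *
s=ctrl.sense();print(s['tcp_pos'],s['orientation'],s['t'])
jog(.4625,.257,.1,10)
E
```

```text
[ 0.43243272 -0.22654418  0.2032897 ] [3.14134610e+00 1.76542065e-04 2.60738792e-01] 0.9333
jog x 0.1537 y -0.4594 z 0.1033 twist 4.9 j7 -0.9432137441021503
```

Request:
jog_arm([
  [0.012, -0.04, 0, 1],
  [0.024, -0.08, 0, 2],
  [0.036, -0.12, 0, 3],
  [0.048, -0.16, 0, 4],
  [0.059, -0.2, 0, 5],
  [0.071, -0.24, 0, 5],
  [0.083, -0.28, 0, 5],
  [0.095, -0.32, 0, 5],
  [0.107, -0.36, 0.01, 5],
  [0.118, -0.4, 0.02, 5],
])

```text
t: 1.77
tcp_pos: [0.4425, 0.1877, 0.1844]
orientation: [3.141, -0.002, 0.174]
wrist_force: [0.7, -0.8, -0.7]
opening: 0.582
gripper_force: 0.0
```

Request:
jog_arm([
  [0.009, -0.037, 0.03, 0],
  [0.009, -0.037, 0.06, 0],
  [0.009, -0.037, 0.1, 0],
  [0.009, -0.037, 0.1, 0],
  [0.009, -0.037, 0.1, 0],
  [0.009, -0.037, 0.1, 0],
])

```text
t: 2.27
tcp_pos: [0.4457, 0.2239, 0.0859]
orientation: [-3.141, -0.001, 0.174]
wrist_force: [0.7, -0.9, 0.2]
opening: 0.578
gripper_force: 0.0
```

```bash
python3 - <<'E'
from h import *
s=ctrl.sense();print(s['tcp_pos'],s['orientation'],s['t'])
jog(.4625,.257,.007,10)
t=snap('top','t2.png');s=snap('side','s2.png')
# fingertip proj
p=ctrl.sense()['tcp_pos'];print(proj('top',p),proj('side',p))
A=np.hstack([cv2.resize(t[215:275,155:215],(400,400),interpolation=cv2.INTER_CUBIC),cv2.resize(s[280:350,220:290],(400,400),interpolation=cv2.INTER_CUBIC)])
cv2.imwrite('pics/c2.png',A[...,::-1])
E
```

```text
[0.44567407 0.22388023 0.08586359] [-3.14135037e+00 -1.24084421e-03  1.74031023e-01] 2.2667
jog x 0.0223 y -0.0297 z 0.0789 twist -0.0 j7 -2.152665947530538
[[201.31123719 254.26731499]] [[272.70992669 294.44964781]]
```

View pics/c2.png

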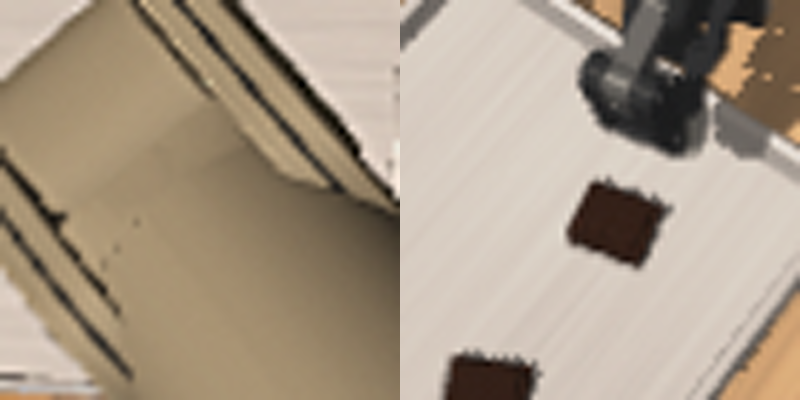

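Request:
jog_arm([
  [0.022, -0.03, 0, 0],
  [0.022, -0.03, 0.03, 0],
  [0.022, -0.03, 0.045, 0],
  [0.022, -0.03, 0.045, 0],
  [0.022, -0.03, 0.045, 0],
])

```text
t: 2.78
tcp_pos: [0.4619, 0.257, 0.0404]
orientation: [3.141, -0.001, 0.174]
wrist_force: [1.0, -0.1, 0.3]
opening: 0.582
gripper_force: 0.0
```

```bash
python3 - <<'E'
from h import *
s=ctrl.sense();print(s['tcp_pos'],s['orientation'],s['t'])
jog(.4625,.257,.007,10)
snap('side','s3.png')
s=cv2.imread('pics/s3.png')
cv2.imwrite('pics/c3.png',cv2.resize(s[270:350,210:300],None,fx=6,fy=6,interpolation=cv2.INTER_CUBIC))
E
```

```text
[0.46193318 0.25697614 0.04036875] [ 3.14146840e+00 -8.70320317e-04  1.73952204e-01] 2.7833
jog x 0.0006 y 0.0001 z 0.0334 twist -0.0 j7 -2.2692339203745284
```

View pics/c3.png

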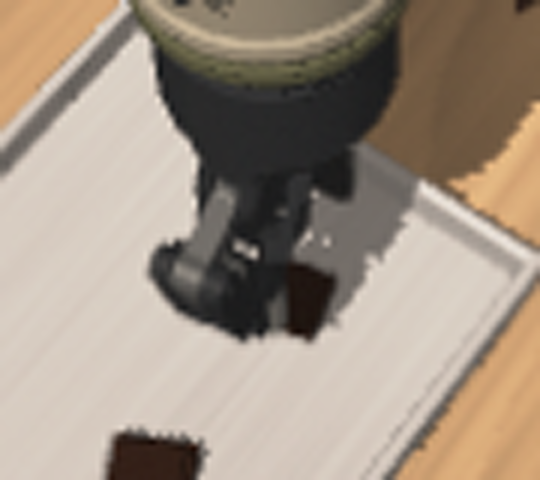

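Request:
jog_arm([
  [0, 0, 0.015, 0],
  [0, 0, 0.028, 0],
  [0, 0, 0.034, 0],
  [0, 0, 0.034, 0],
  [0, 0, 0.034, 0],
])

```text
t: 3.25
tcp_pos: [0.4614, 0.2571, 0.0054]
orientation: [3.142, 0.0, 0.175]
wrist_force: [-0.3, -0.1, 0.4]
opening: 0.584
gripper_force: 0.0
```

Request:
jog_arm([
  [0, 0, 0, 0],
  [0, 0, 0, 0],
  [0, 0, 0, 0],
  [0, 0, 0, 0],
  [0, 0, 0, 0],
  [0, 0, 0, 0],
], grip=0.1)

```text
t: 3.75
tcp_pos: [0.4618, 0.2573, 0.0058]
orientation: [3.142, -0.001, 0.175]
wrist_force: [-1.0, -1.3, 6.4]
opening: 0.273
gripper_force: 26.0
```

Request:
jog_arm([
  [0, 0, -0.01, 0],
  [0, 0, -0.04, 0],
  [0, 0, -0.08, 0],
  [0, 0, -0.12, 0],
  [0, 0, -0.16, 0],
  [0, 0, -0.19, 0],
  [0, 0, -0.19, 0],
  [0, 0, -0.19, 0],
])

```text
t: 4.42
tcp_pos: [0.4621, 0.2577, 0.1975]
orientation: [-3.141, -0.004, 0.175]
wrist_force: [-0.2, -0.2, -0.7]
opening: 0.27
gripper_force: 25.3
```

```bash
python3 - <<'E'
from h import *
s=ctrl.sense();print(s['tcp_pos'],s['opening'])
jog(.6225,-.0435,.195,10)
E
```

```text
[0.46208108 0.25770552 0.1975275 ] 0.26961678070844985
jog x 0.1057 y 0.3245 z 0.0025 twist 0.0 j7 -2.1376702793887
```

Request:
jog_arm([
  [0.01, 0.03, 0, 0],
  [0.022, 0.068, 0, 0],
  [0.034, 0.106, 0, 0],
  [0.046, 0.144, 0, 0],
  [0.058, 0.182, 0, 0],
  [0.07, 0.22, 0, 0],
  [0.082, 0.258, 0, 0],
  [0.094, 0.292, 0, 0],
  [0.103, 0.317, 0, 0],
  [0.106, 0.325, 0, 0],
])

```text
t: 5.25
tcp_pos: [0.6226, -0.0502, 0.1932]
orientation: [3.141, 0.003, 0.169]
wrist_force: [-0.6, 0.5, -0.1]
opening: 0.271
gripper_force: 25.3
```

Request:
jog_arm([
  [0, 0, 0, 0],
  [0, 0, 0, 0],
  [0, 0, 0, 0],
])

```text
t: 5.5
tcp_pos: [0.6214, -0.0423, 0.1948]
orientation: [-3.141, 0.001, 0.177]
wrist_force: [-0.2, 0.7, 0.5]
opening: 0.269
gripper_force: 25.3
```

```bash
python3 - <<'E'
from h import *
s=ctrl.sense();print(s['tcp_pos'],s['opening'],s['gripper_force'])
jog(.6225,-.0435,.12,10)
snap('side','s4.png')
s=cv2.imread('pics/s4.png')
cv2.imwrite('pics/c4.png',cv2.resize(s[110:220,220:340],None,fx=5,fy=5,interpolation=cv2.INTER_CUBIC))
E
```

```text
[ 0.62144151 -0.04226447  0.19484151] 0.2689171933520175 25.299889147281647
jog x 0.0008 y 0.0014 z 0.0748 twist 0.2 j7 -1.5811698987169116
```

View pics/c4.png

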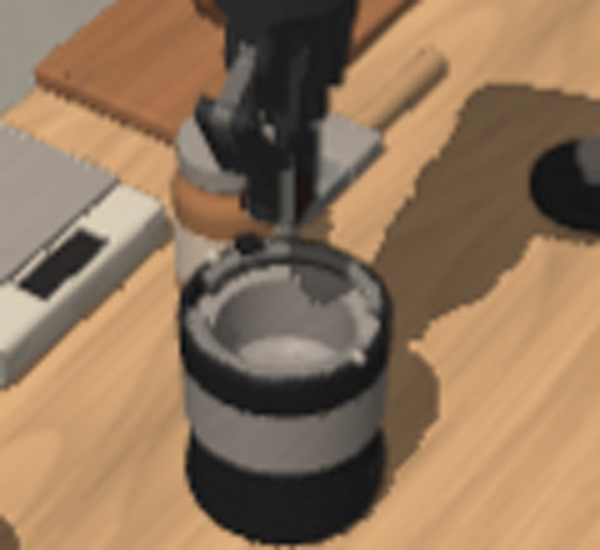

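Request:
jog_arm([
  [0.001, 0.001, 0.03, 0],
  [0.001, 0.001, 0.06, 0],
  [0.001, 0.001, 0.073, 0],
  [0.001, 0.001, 0.073, 0],
  [0.001, 0.001, 0.073, 0],
])

```text
t: 5.97
tcp_pos: [0.6231, -0.0445, 0.1226]
orientation: [-3.141, 0.0, 0.176]
wrist_force: [-0.2, -0.6, 1.2]
opening: 0.275
gripper_force: 25.3
```

Request:
jog_arm([
  [0, 0, 0, 0],
  [0, 0, 0, 0],
  [0, 0, 0, 0],
  [0, 0, 0, 0],
], grip=0.42)

```text
t: 6.3
tcp_pos: [0.6238, -0.0453, 0.1232]
orientation: [3.141, -0.001, 0.174]
wrist_force: [-0.0, 0.1, -0.5]
opening: 0.422
gripper_force: 0.0
```

Request:
jog_arm([
  [0, 0, -0.03, 0],
  [0, 0, -0.06, 0],
  [0, 0, -0.075, 0],
  [0, 0, -0.075, 0],
  [0, 0, -0.075, 0],
])

```text
t: 6.72
tcp_pos: [0.6239, -0.0454, 0.1983]
orientation: [3.141, -0.002, 0.174]
wrist_force: [0.9, -0.3, -1.0]
opening: 0.419
gripper_force: 0.0
```

```bash
python3 - <<'E'
from h import *
s=ctrl.sense();print(s['tcp_pos'],s['opening'],s['gripper_force'])
jog(.462,.337,.195,25)
im=snap('side','s5.png')[160:200,255:300].astype(int)
m=(im.max(2)<80)&(im[...,0]-im[...,2]>8);print(m.sum(),np.argwhere(m).mean(0)+[160,255])
E
```

```text
[ 0.6238905  -0.04536876  0.19830957] 0.41949829503202785 0.0
jog x -0.0931 y -0.4047 z 0.0033 twist -15.0 j7 -1.5792060796615812
104 [179.24038462 283.02884615]
```

Request:
jog_arm([
  [-0.009, -0.039, 0, -1],
  [-0.018, -0.078, 0, -3],
  [-0.027, -0.117, 0, -5],
  [-0.036, -0.156, 0, -7],
  [-0.045, -0.195, 0, -9],
  [-0.054, -0.234, 0, -11],
  [-0.063, -0.273, 0, -13],
  [-0.072, -0.312, 0, -15],
  [-0.081, -0.351, 0, -15],
  [-0.09, -0.39, 0, -15],
], grip=0.58)

```text
t: 7.6
tcp_pos: [0.4656, 0.3241, 0.1961]
orientation: [3.141, 0.001, 0.436]
wrist_force: [1.3, -0.7, -0.7]
opening: 0.576
gripper_force: 0.0
```

Request:
jog_arm([
  [-0.007, -0.014, 0.02, 0],
  [-0.007, -0.014, 0.06, 0],
  [-0.007, -0.014, 0.1, 0],
  [-0.007, -0.014, 0.12, 0],
  [-0.007, -0.014, 0.12, 0],
  [-0.007, -0.014, 0.12, 0],
])

```text
t: 8.1
tcp_pos: [0.4538, 0.3324, 0.0761]
orientation: [-3.141, 0.003, 0.437]
wrist_force: [1.1, 0.6, 1.1]
opening: 0.579
gripper_force: 0.0
```

```bash
python3 - <<'E'
from h import *
s=ctrl.sense();print(s['tcp_pos'],s['orientation'],s['opening'])
jog(.462,.337,.0065,25)
print(proj('side',[.6235,-.0445,.07]))
im=snap('side','s6.png')[160:200,255:300].astype(int)
m=(im.max(2)<80)&(im[...,0]-im[...,2]>8);print(m.sum(),np.argwhere(m).mean(0)+[160,255])
im=snap('top','t6.png')
E
```

```text
[0.45382976 0.3323763  0.07613597] [-3.14145919e+00  3.01610646e-03  4.36701623e-01] 0.5788330994162413
jog x 0.0094 y -0.0007 z 0.0696 twist 0.0 j7 -2.134332120808455
[[275.89467664 186.7354539 ]]
1 [198. 264.]
```

Request:
jog_arm([
  [0.009, -0.001, 0.02, 0],
  [0.009, -0.001, 0.045, 0],
  [0.009, -0.001, 0.062, 0],
  [0.009, -0.001, 0.069, 0],
  [0.009, -0.001, 0.069, 0],
  [0.009, -0.001, 0.069, 0],
])

```text
t: 8.7
tcp_pos: [0.4631, 0.3381, 0.0096]
orientation: [-3.141, -0.002, 0.436]
wrist_force: [-0.0, 0.9, 0.2]
opening: 0.582
gripper_force: 0.0
```

Request:
jog_arm([
  [0, 0, 0, 0],
  [0, 0, 0, 0],
  [0, 0, 0, 0],
  [0, 0, 0, 0],
  [0, 0, 0, 0],
  [0, 0, 0, 0],
], grip=0.1)

```text
t: 9.2
tcp_pos: [0.4633, 0.3381, 0.0097]
orientation: [3.141, -0.002, 0.436]
wrist_force: [-1.1, -1.9, 5.9]
opening: 0.27
gripper_force: 25.1
```

```bash
python3 - <<'E'
import cv2,numpy as np
t=cv2.imread('pics/t6.png');s=cv2.imread('pics/s6.png')
f=lambda im,u,v:cv2.resize(im[v:v+50,u:u+50],(400,400),interpolation=cv2.INTER_CUBIC)
cv2.imwrite('pics/c6.png',np.hstack([f(t,280,165),f(s,250,150)]))
E
```

```text
(no output)
```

View pics/c6.png

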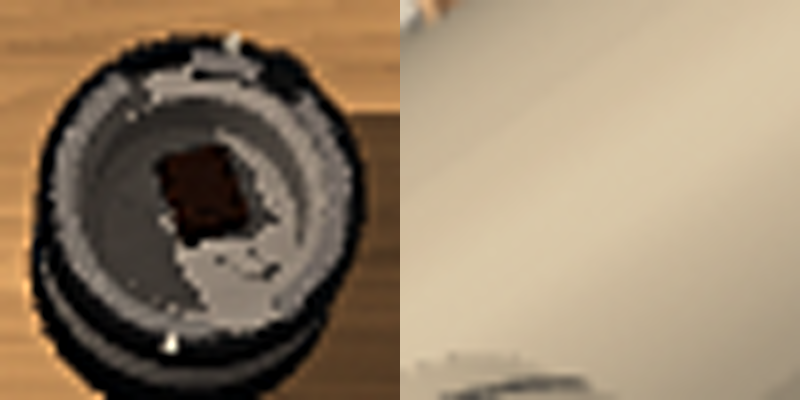

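Piece 1 is in the bowl at crop (200,195). Piece 2 is gripped, with the opening at 0.27.

Request:
jog_arm([
  [0, 0, -0.01, 0],
  [0, 0, -0.04, 0],
  [0, 0, -0.08, 0],
  [0, 0, -0.12, 0],
  [0, 0, -0.16, 0],
  [0, 0, -0.185, 0],
  [0, 0, -0.185, 0],
  [0, 0, -0.185, 0],
])

```text
t: 9.87
tcp_pos: [0.463, 0.3381, 0.1954]
orientation: [3.141, -0.004, 0.436]
wrist_force: [-0.3, 0.2, -1.5]
opening: 0.264
gripper_force: 24.6
```

```bash
python3 - <<'E'
from h import *
s=ctrl.sense();print(s['tcp_pos'],s['opening'],s['gripper_force'])
jog(.615,-.0445,.195,10)
E
```

```text
[0.46299882 0.3381154  0.1954426 ] 0.26422343552380123 24.639836847782135
jog x -0.0239 y 0.4110 z 0.0004 twist 15.0 j7 -2.0601801782678586
```

Request:
jog_arm([
  [-0.002, 0.03, 0, 1],
  [-0.004, 0.07, 0, 3],
  [-0.006, 0.11, 0, 5],
  [-0.009, 0.15, 0, 7],
  [-0.011, 0.19, 0, 9],
  [-0.013, 0.23, 0, 11],
  [-0.016, 0.27, 0, 13],
  [-0.018, 0.31, 0, 15],
  [-0.02, 0.35, 0, 15],
  [-0.022, 0.38, 0, 15],
])

```text
t: 10.7
tcp_pos: [0.6031, -0.0203, 0.1918]
orientation: [3.141, 0.002, 0.172]
wrist_force: [-0.4, -1.4, 0.1]
opening: 0.271
gripper_force: 24.7
```

Request:
jog_arm([
  [0.003, 0.02, 0, 0],
  [0.006, 0.03, 0, 0],
  [0.006, 0.03, 0.02, 0],
  [0.006, 0.03, 0.04, 0],
  [0.006, 0.03, 0.04, 0],
  [0.006, 0.03, 0.04, 0],
])

```text
t: 11.2
tcp_pos: [0.6132, -0.0435, 0.1521]
orientation: [-3.14, 0.003, 0.176]
wrist_force: [-0.2, 0.0, -0.0]
opening: 0.271
gripper_force: 24.7
```

```bash
python3 - <<'E'
from h import *
s=ctrl.sense();print(s['tcp_pos'],s['opening'],s['gripper_force'])
jog(.615,-.0445,.135,10)
E
```

```text
[ 0.61316937 -0.04349777  0.15213543] 0.2713246715609126 24.669287502765656
jog x 0.0016 y 0.0013 z 0.0171 twist 0.1 j7 -1.594641137854757
```

Request:
jog_arm([
  [0.001, 0.001, 0.01, 0],
  [0.001, 0.001, 0.016, 0],
  [0.001, 0.001, 0.016, 0],
  [0.001, 0.001, 0.016, 0],
])

```text
t: 11.53
tcp_pos: [0.6153, -0.0453, 0.1371]
orientation: [-3.142, 0.0, 0.175]
wrist_force: [-0.0, -0.4, 0.5]
opening: 0.272
gripper_force: 24.7
```

Request:
jog_arm([
  [0, 0, 0, 0],
  [0, 0, 0, 0],
  [0, 0, 0, 0],
  [0, 0, 0, 0],
], grip=0.42)

```text
t: 11.87
tcp_pos: [0.6155, -0.0455, 0.1374]
orientation: [3.141, -0.0, 0.175]
wrist_force: [0.0, -0.8, 0.3]
opening: 0.415
gripper_force: 0.0
```

Request:
jog_arm([
  [0, 0, -0.03, 0],
  [0, 0, -0.06, 0],
  [0, 0, -0.06, 0],
  [0, 0, -0.06, 0],
])

```text
t: 12.2
tcp_pos: [0.6165, -0.0454, 0.1992]
orientation: [3.14, -0.004, 0.175]
wrist_force: [-0.6, -0.1, -0.9]
opening: 0.417
gripper_force: 0.0
```

```bash
python3 - <<'E'
from h import *
s=ctrl.sense();print(s['tcp_pos'],s['opening'],s['gripper_force'])
jog(.449,-.2175,.19,44)
E
```

```text
[ 0.61645362 -0.0453588   0.19918948] 0.4173075689291323 0.0
jog x -0.1948 y 0.1405 z 0.0092 twist -34.0 j7 -1.5763967590895744
```

Request:
jog_arm([
  [-0.03, 0.022, 0, -5],
  [-0.06, 0.044, 0, -11],
  [-0.09, 0.066, 0, -17],
  [-0.12, 0.088, 0, -23],
  [-0.15, 0.11, 0, -29],
  [-0.18, 0.13, 0, -34],
  [-0.195, 0.14, 0, -34],
  [-0.195, 0.14, 0, -34],
  [-0.195, 0.14, 0, -34],
  [-0.195, 0.14, 0, -34],
], grip=0.6)

```text
t: 13.03
tcp_pos: [0.448, -0.2165, 0.1968]
orientation: [-3.141, -0.0, 0.768]
wrist_force: [0.2, 0.1, -0.5]
opening: 0.598
gripper_force: 0.0
```

```bash
python3 - <<'E'
from h import *
s=ctrl.sense();print(s['tcp_pos'],s['orientation'],s['opening'])
t=snap('top','t7.png');s=snap('side','s7.png')
brown=lambda r:(r.max(2)<80)&(r[...,0].astype(int)-r[...,2]>8)
m=brown(t[170:210,288:322]);print('brown',m.sum(),brown(cv2.imread('pics/t6.png')[170:210,288:322,::-1]).sum())
f=lambda im,u,v:cv2.resize(im[v:v+50,u:u+50],(400,400),interpolation=cv2.INTER_CUBIC)
cv2.imwrite('pics/c7.png',np.hstack([f(t,280,165),f(s,338,158)])[...,::-1])
jog(.449,-.2175,.04,44)
# lid in side before: bar and lugs
s0=cv2.imread('pics/side0.png')[170:206,338:388];g=s0.max(2)<45
n,l,st,c=cv2.connectedComponentsWithStats(g.astype(np.uint8))
for i in range(1,n):
  if st[i,4]>8:
    p=np.argwhere(l==i)[:,::-1]+[338,170];W=plane('side',p,.053)[:,:2].astype(np.float32);print(st[i],p.mean(0),p.min(0),p.max(0),W.mean(0),cv2.minAreaRect(W))
E
```

```text
[ 0.44796373 -0.21646702  0.19680574] [-3.14125495e+00 -2.68121207e-04  7.68337329e-01] 0.597822629813278
brown 492 465
jog x -0.0006 y 0.0015 z 0.1569 twist 0.1 j7 -0.508774101056875
[ 13   6  24  14 248] [362.8266129  182.93548387] [351 176] [374 189] [ 0.44867903 -0.20254521] ((0.44969338178634644, -0.20248207449913025), (0.07032684981822968, 0.04221178963780403), 43.474449157714844)
```

View pics/c7.png

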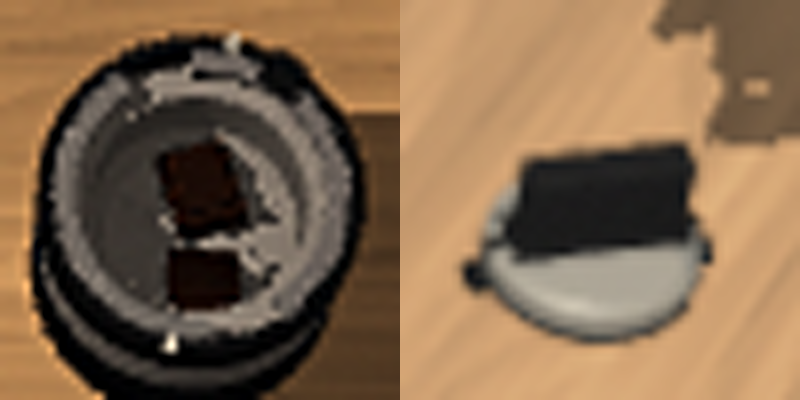

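Both pieces lie in the bowl at crop (200,190) and (205,275). In the side view the lid's lugs are at about (347,192) and (376,189), and the bar top's centre is at about (363.5,178).

```bash
python3 - <<'E'
from h import *
g=lambda x,y:[(x+.5)/8-.5+338,(y+.5)/8-.5+158]
P=plane('side',[g(75,275),g(307,250)],.006);d=P[1]-P[0];print(P,P.mean(0),np.degrees(np.arctan2(d[1],d[0])),np.linalg.norm(d))
print('bartop',plane('side',[g(208,166)],.053))
h=lambda x,y:[(x+.5)/6-.5+341,(y+.5)/6-.5+233]
print('bartop top', plane('top',[h(155,150),h(105,105),h(200,200)],.053), 'disc',plane('top',[h(147,154)],.012))
E
```

```text
[[ 0.48423268 -0.19134952  0.006     ]
 [ 0.42219789 -0.2489015   0.006     ]] [ 0.45321529 -0.22012551  0.006     ] -137.14677161540317 0.08462001529864083
bartop [[ 0.45492525 -0.21952944  0.053     ]]
bartop top [[ 0.45164358 -0.21609844  0.053     ]
 [ 0.47152041 -0.19330061  0.053     ]
 [ 0.42948293 -0.23662393  0.053     ]] disc [[ 0.45359693 -0.21961203  0.012     ]]
```

```bash
python3 - <<'E'
from h import *
jog(.453,-.2195,.025,43)
E
```

```text
jog x 0.0009 y 0.0058 z 0.1719 twist 1.1 j7 -0.508774101056875
```

Request:
jog_arm([
  [0.001, 0.006, 0.03, 1],
  [0.001, 0.006, 0.065, 1],
  [0.001, 0.006, 0.1, 1],
  [0.001, 0.006, 0.13, 1],
  [0.001, 0.006, 0.155, 1],
  [0.001, 0.006, 0.17, 1],
  [0.001, 0.006, 0.17, 1],
  [0.001, 0.006, 0.17, 1],
  [0.001, 0.006, 0.17, 1],
])

```text
t: 13.88
tcp_pos: [0.4537, -0.2205, 0.0282]
orientation: [3.14, -0.001, 0.752]
wrist_force: [-0.2, 0.2, 0.7]
opening: 0.6
gripper_force: 0.0
```

Request:
jog_arm([
  [0, 0, 0, 0],
  [0, 0, 0, 0],
  [0, 0, 0, 0],
  [0, 0, 0, 0],
  [0, 0, 0, 0],
  [0, 0, 0, 0],
  [0, 0, 0, 0],
], grip=0.05, squeeze=60)

```text
t: 14.47
tcp_pos: [0.4533, -0.2212, 0.0282]
orientation: [3.14, -0.0, 0.75]
wrist_force: [-0.7, 0.5, 7.2]
opening: 0.175
gripper_force: 59.9
```

```bash
python3 - <<'E'
from h import *
s=ctrl.sense();print(s['tcp_pos'],np.degrees(s['orientation']),s['opening'],s['gripper_force'],s['wrist_force'],s['torque'])
E
```

```text
[ 0.45327697 -0.22124724  0.02817481] [ 1.79891945e+02 -1.73404548e-02  4.29877404e+01] 0.17492048217762368 59.932215213775635 [-0.65037162  0.45872149  7.22199142] [0.07046743 0.28422957 0.04024611]
```

Request:
jog_arm([
  [0, 0, -0.01, 0],
  [0, 0, -0.04, 0],
  [0, 0, -0.08, 0],
  [0, 0, -0.12, 0],
  [0, 0, -0.155, 0],
  [0, 0, -0.17, 0],
  [0, 0, -0.17, 0],
  [0, 0, -0.17, 0],
])

```text
t: 15.13
tcp_pos: [0.4526, -0.2209, 0.1979]
orientation: [3.14, 0.0, 0.75]
wrist_force: [-0.1, -0.1, -1.9]
opening: 0.171
gripper_force: 58.8
```

```bash
python3 - <<'E'
from h import *
s=ctrl.sense();print(s['tcp_pos'],s['opening'])
jog(.6235,-.0445,.195,19.7)
E
```

```text
[ 0.452601   -0.22093912  0.19791787] 0.17129119125017764
jog x 0.2453 y -0.0125 z 0.0029 twist 23.3 j7 -0.5311103933659256
```

Request:
jog_arm([
  [0.02, -0.001, 0, 2],
  [0.05, -0.003, 0, 5],
  [0.08, -0.004, 0, 8],
  [0.11, -0.005, 0, 11],
  [0.14, -0.007, 0, 14],
  [0.17, -0.009, 0, 17],
  [0.2, -0.01, 0, 20],
  [0.23, -0.012, 0, 22],
  [0.245, -0.012, 0.003, 23.3],
  [0.245, -0.012, 0.003, 23.3],
])

```text
t: 15.97
tcp_pos: [0.6238, -0.0405, 0.1913]
orientation: [-3.138, 0.002, 0.348]
wrist_force: [-0.7, 0.6, -0.9]
opening: 0.172
gripper_force: 58.8
```

Request:
jog_arm([
  [0, 0, 0, 0],
  [0, 0, 0, 0],
  [0, 0, 0, 0],
])

```text
t: 16.22
tcp_pos: [0.6228, -0.0463, 0.1935]
orientation: [3.141, 0.001, 0.343]
wrist_force: [-0.7, -0.4, -1.7]
opening: 0.174
gripper_force: 58.8
```

```bash
python3 - <<'E'
from h import *
s=ctrl.sense();print(s['tcp_pos'],np.degrees(s['orientation']),s['opening'])
jog(.6235,-.0445,.167,19.7)
E
```

```text
[ 0.62279494 -0.04629473  0.19354605] [1.79983610e+02 7.88393188e-02 1.96352290e+01] 0.1744761531661982
jog x 0.0013 y -0.0015 z 0.0265 twist -0.1 j7 -1.4272873689233707
```

Lower it to just above the collar, then look at the lugs against the slots.

Request:
jog_arm([
  [0.001, -0.001, 0.01, 0],
  [0.001, -0.001, 0.02, 0],
  [0.001, -0.001, 0.026, 0],
  [0.001, -0.001, 0.026, 0],
  [0.001, -0.001, 0.026, 0],
])

```text
t: 16.63
tcp_pos: [0.6237, -0.0439, 0.1674]
orientation: [-3.141, 0.001, 0.344]
wrist_force: [0.1, 0.4, -0.4]
opening: 0.181
gripper_force: 58.8
```

```bash
python3 - <<'E'
from h import *
q=ctrl.sense();print(q['tcp_pos'],np.degrees(q['orientation']))
t=snap('top','t8.png');s=snap('side','s8.png')
cv2.imwrite('pics/c8.png',np.hstack([cv2.resize(t[160:210,280:330],(400,400),interpolation=cv2.INTER_CUBIC),cv2.resize(s[145:195,252:302],(400,400),interpolation=cv2.INTER_CUBIC)])[...,::-1])
E
```

```text
[ 0.62372437 -0.04387606  0.16744704] [-1.79974987e+02  6.17907055e-02  1.96915475e+01]
```

View pics/c8.png

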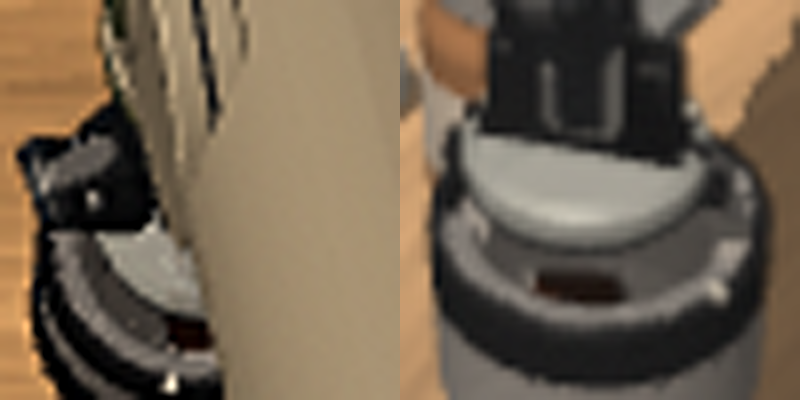

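```bash
python3 - <<'E'
from h import *
q=ctrl.sense()['tcp_pos'];a=np.radians(19.7);e=np.array([np.cos(a),np.sin(a),0])
G=np.array([.6235,-.0445,0])
for n in('side','top'):
  print(n,'slots',proj(n,[G+.045*e+[0,0,.127],G-.045*e+[0,0,.127]]).round(1).tolist())
  m=np.radians(19.7-30);f=np.array([np.cos(m),np.sin(m),0])
  print(n,'marks',proj(n,[G+.051*f+[0,0,.127],G-.051*f+[0,0,.127]]).round(1).tolist())
L=np.array([q[0],q[1],q[2]-.028])
print('lugs side',proj('side',[L+.043*e+[0,0,.004],L-.043*e+[0,0,.004]]).round(1).tolist())
def ext(n,c,r,z):
  k=np.linspace(0,6.283,181);p=proj(n,np.c_[c[0]+r*np.cos(k),c[1]+r*np.sin(k),np.full(181,z)]);return p.min(0).round(1),p.max(0).round(1)
print('disc pred',ext('side',L,.038,L[2]+.008)); print('collar pred r.0535',ext('side',G,.0535,.127))
for f,r0,r1,cut in(('side0.png',169,176,60),('s8.png',176,186,60)):
  im=cv2.imread('pics/'+f)
  for v in range(r0,r1,2):
    row=im[v,250:305].max(1);d=np.where(row<cut)[0]+250;print(f,v,d.min(),d.max(),end='; ')
im=cv2.imread('pics/s8.png')
print()
for v in (166,168,170): print(v,im[v,252:302].max(1))
E
```

```text
side slots [[258.5, 167.6], [293.5, 174.0]]
side marks [[261.7, 161.0], [290.8, 181.0]]
top slots [[300.1, 171.5], [311.3, 203.6]]
top marks [[309.4, 168.9], [301.8, 206.3]]
lugs side [[258.6, 162.6], [292.5, 168.8]]
disc pred (array([259.9, 154.2]), array([290.9, 175.4]))
collar pred r.0535 (array([254.3, 156.4]), array([297.4, 186.2]))
side0.png 169 256 296; side0.png 171 256 297; side0.png 173 256 297; side0.png 175 256 296; s8.png 176 256 297; s8.png 178 256 297; s8.png 180 256 297; s8.png 182 257 296; s8.png 184 257 296; 
166 [202 202 192 148 127  85  31  53 114 156 167 165 165 166 168 168 168 168
 167 168 167 168 168 168 168 167 168 168 167 165 159 156 148 147 141 141
 142 119  65  45  53  73 108  68  65 107 107 107 108 107]
168 [199 201 205 185  63  32  27  25  63 117 145 169 174 174 173 170 168 168
 167 168 167 167 167 167 168 167 167 167 168 168 167 166 164 157 153 145
 113  73  41  34  33  73 131 119  51  67 108 106 106 106]
170 [206 207 202 163  34  34  24  75 136  91 114 137 144 165 180 181 182 183
 185 184 184 179 179 177 176 174 171 171 169 167 166 162 156 135 115  94
  67  38  37  28  44  72  85 111  71  43  77 105 106 108]
```

Request:
jog_arm([
  [-0.002, 0.0005, 0, 0],
  [-0.002, 0.0005, 0.004, 0],
  [-0.002, 0.0005, 0.008, 0],
  [-0.002, 0.0005, 0.011, 0],
  [-0.002, 0.0005, 0.013, 0],
  [-0.002, 0.0005, 0.015, 0],
  [-0.002, 0.0005, 0.016, 0],
  [-0.002, 0.0005, 0.016, 0],
])

```text
t: 17.4
tcp_pos: [0.623, -0.0442, 0.1574]
orientation: [3.139, -0.002, 0.344]
wrist_force: [-21.4, 0.7, 40.5]
opening: 0.173
gripper_force: 65.4
```

```bash
python3 - <<'E'
from h import *
q=ctrl.sense();print(q['tcp_pos'],np.degrees(q['orientation']),q['wrist_force'],q['torque'])
E
```

```text
[ 0.62300056 -0.04416155  0.15738315] [ 1.79835696e+02 -1.27174668e-01  1.97067087e+01] [-21.42787019   0.69466556  40.53298541] [-0.52780266  3.88118255 -0.40914905]
```

Request:
jog_arm([
  [0, 0, -0.006, 0],
  [0, 0, -0.011, 0],
  [0, 0, -0.011, 0],
  [0, 0, -0.011, 0],
])

```text
t: 17.73
tcp_pos: [0.6224, -0.0449, 0.1627]
orientation: [-3.141, 0.0, 0.344]
wrist_force: [0.0, -0.5, -2.2]
opening: 0.177
gripper_force: 59.2
```

```bash
python3 - <<'E'
from h import *
q=ctrl.sense();print(q['tcp_pos'],np.degrees(q['orientation']),q['wrist_force'],q['torque'],q['opening'])
s=snap('side','s9.png');t=snap('top','t9.png')
cv2.imwrite('pics/c9.png',np.hstack([cv2.resize(t[160:210,275:325],(400,400),interpolation=cv2.INTER_CUBIC),cv2.resize(s[145:195,252:302],(400,400),interpolation=cv2.INTER_CUBIC)])[...,::-1])
for v in (162,164,166,168): print(v,s[v,255:296].max(1))
a=q['orientation'][2];e=np.array([np.cos(a),np.sin(a),0]);p=q['tcp_pos'];L=p-[0,0,.028]
k=np.linspace(0,6.283,181)
P=proj('side',np.c_[L[0]+.038*np.cos(k),L[1]+.038*np.sin(k),np.full(181,L[2]+.008)]);print(P.min(0),P.max(0))
print(proj('side',[L+.043*e+[0,0,.004],L-.043*e+[0,0,.004]]).round(1).tolist())
E
```

```text
[ 0.6223928  -0.04488085  0.16268856] [-1.79994371e+02  1.06313125e-02  1.96965167e+01] [ 0.03716415 -0.51019724 -2.21363248] [-0.00051108  0.03629298  0.003346  ] 0.1768823607741402
162 [151 161 166 157  85 100 134  93  32  32  32  32  30  31  29  35  58  73
  52  44  41  32  42  72  83  45  22  23  23  22  23  24  28  23  64 116
 105 104 123 103 103]
164 [151 160 155  87  33  77 147 146 153 146 141 142 140 138 115 106  78  55
  51  29  33  44  42  52  33  24  22  22  23  22  21  24  25  34  53  81
  78  60  42  57  89]
166 [148 126  84  32  27  71 142 159 163 165 166 167 168 168 168 167 167 167
 166 164 158 155 147 147 138 113 102  56  50  29  29  30  41  85 126  89
  47  71  84 108  68]
168 [184  64  32  26  21  51 111 149 166 171 169 167 167 168 167 167 167 168
 168 167 167 167 167 167 167 167 168 167 167 165 157 149 141 142 140 107
  56  41  59  99 119]
[260.83163116 155.89594313] [291.78697238 177.09665632]
[[259.6, 164.4], [293.3, 170.5]]
```

View pics/c9.png

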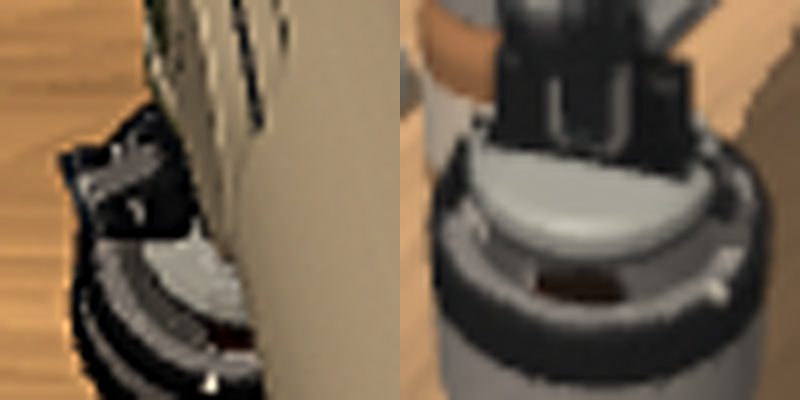

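The lid sits slightly too far toward +x: its disc is about 1.2 px left of the collar's centre in the side view, the gap at lower left in the top view is too wide, and the contact pushed it toward −x. I'll shift it −3.5 mm in x and try again.

Request:
jog_arm([
  [-0.0033, -0.0012, 0, 0],
  [-0.0033, -0.0012, 0, 0],
  [-0.0033, -0.0012, 0.003, 0],
  [-0.0033, -0.0012, 0.005, 0],
  [-0.0033, -0.0012, 0.007, 0],
  [-0.0033, -0.0012, 0.009, 0],
  [-0.0033, -0.0012, 0.01, 0],
  [-0.0033, -0.0012, 0.01, 0],
])

```text
t: 18.5
tcp_pos: [0.6188, -0.0448, 0.1527]
orientation: [-3.141, 0.0, 0.344]
wrist_force: [-1.4, -0.1, -1.2]
opening: 0.171
gripper_force: 59.1
```

```bash
python3 - <<'E'
from h import *
q=ctrl.sense();print(q['tcp_pos'],np.degrees(q['orientation']),q['wrist_force'],q['torque'])
E
```

```text
[ 0.61879765 -0.04481848  0.152744  ] [-1.79992073e+02  2.35036597e-02  1.96990941e+01] [-1.39947961 -0.06895908 -1.23156559] [-0.00658307 -0.01764387 -0.00291194]
```

Request:
jog_arm([
  [0, 0, 0.002, 0],
  [0, 0, 0.004, 0],
  [0, 0, 0.006, 0],
  [0, 0, 0.008, 0],
  [0, 0, 0.01, 0],
  [0, 0, 0.01, 0],
  [0, 0, 0.01, 0],
])

```text
t: 19.08
tcp_pos: [0.6189, -0.0448, 0.143]
orientation: [-3.142, 0.0, 0.344]
wrist_force: [0.5, -0.1, -1.3]
opening: 0.18
gripper_force: 59.1
```

```bash
python3 - <<'E'
from h import *
q=ctrl.sense();print(q['tcp_pos'],np.degrees(q['orientation']),q['wrist_force'],q['torque'])
E
```

```text
[ 0.61885566 -0.04483829  0.143009  ] [-1.79999672e+02  1.10676132e-02  1.96984526e+01] [ 0.4787464  -0.05288907 -1.28527679] [-0.01548757  0.00848463  0.02919832]
```

Request:
jog_arm([
  [0, 0, 0.001, 0],
  [0, 0, 0.002, 0],
  [0, 0, 0.003, 0],
  [0, 0, 0.003, 0],
  [0, 0, 0.003, 0],
])

```text
t: 19.5
tcp_pos: [0.6191, -0.0448, 0.1412]
orientation: [3.141, -0.001, 0.344]
wrist_force: [-3.1, -0.4, 6.7]
opening: 0.174
gripper_force: 60.3
```

```bash
python3 - <<'E'
from h import *
q=ctrl.sense();print(q['tcp_pos'],np.degrees(q['orientation']),q['wrist_force'],q['torque'])
E
```

```text
[ 0.61911248 -0.04481627  0.14116317] [ 1.79957901e+02 -3.02176585e-02  1.96934156e+01] [-3.05142287 -0.38325344  6.71605916] [-0.02467974  0.79554578 -0.01223513]
```

Request:
jog_arm([
  [0, 0, 0.0005, 0],
  [0, 0, 0.001, 0],
  [0, 0, 0.001, 0],
  [0, 0, 0.001, 0],
])

```text
t: 19.83
tcp_pos: [0.6191, -0.0448, 0.1411]
orientation: [3.14, -0.001, 0.344]
wrist_force: [-7.1, -0.2, 14.1]
opening: 0.176
gripper_force: 61.5
```

```bash
python3 - <<'E'
from h import *
q=ctrl.sense();print(q['tcp_pos'],np.degrees(q['orientation']),q['wrist_force'],q['torque'])
E
```

```text
[ 0.61913073 -0.04482006  0.14108484] [ 1.79930920e+02 -3.63780044e-02  1.96907679e+01] [-7.05246887 -0.223184   14.10766931] [-0.09499952  1.67353561  0.00606982]
```

Request:
jog_arm([
  [0, 0, -0.0012, 0],
  [0, 0, -0.0012, 2],
  [0, 0, -0.0012, 4],
  [0, 0, -0.0012, 6],
  [0, 0, -0.0012, 8],
  [0, 0, -0.0012, 10],
  [0, 0, -0.0012, 12],
  [0, 0, -0.0012, 14],
  [0, 0, -0.0012, 15],
  [0, 0, -0.0012, 15],
])

```text
t: 20.67
tcp_pos: [0.6193, -0.0438, 0.1412]
orientation: [-3.141, -0.001, 0.082]
wrist_force: [-1.3, 2.9, 6.1]
opening: 0.174
gripper_force: 60.1
```

```bash
python3 - <<'E'
from h import *
q=ctrl.sense();print(q['tcp_pos'],np.degrees(q['orientation']),q['wrist_force'],q['torque'],q['opening'])
E
```

```text
[ 0.61928205 -0.04375821  0.14117891] [-1.79967321e+02 -6.87844698e-02  4.70665807e+00] [-1.27604516  2.94772932  6.07202941] [0.65057563 0.47856164 0.07639572] 0.17431049961619832
```

Request:
jog_arm([
  [0, 0, 0, 2],
  [0, 0, 0, 4],
  [0, 0, 0, 6],
  [0, 0, 0, 8],
  [0, 0, 0, 10],
  [0, 0, 0, 12],
  [0, 0, 0, 14],
  [0, 0, 0, 15],
  [0, 0, 0, 15],
  [0, 0, 0, 15],
])

```text
t: 21.5
tcp_pos: [0.6194, -0.0431, 0.1411]
orientation: [-3.14, -0.001, -0.178]
wrist_force: [-1.0, 3.7, 5.9]
opening: 0.176
gripper_force: 60.1
```

```bash
python3 - <<'E'
from h import *
q=ctrl.sense();print(q['tcp_pos'],np.degrees(q['orientation']),q['wrist_force'],q['torque'],q['opening'])
s=snap('side','s10.png');t=snap('top','t10.png')
# pointer/bar dark mask vs marks
for v in range(152,186,2): print(v,' '.join('%3d'%x for x in s[v,254:300].max(1)))
E
```

```text
[ 0.6193826  -0.04312802  0.1411392 ] [-1.79900863e+02 -6.07177438e-02 -1.02028099e+01] [-1.01996982  3.70466087  5.86974823] [1.13413329 0.40119024 0.04374403] 0.17588437411233016
152 182 113 103  62  46  43  45  43  31  39  31  35  58  90  29  31  29  31  38  53  42  41  40  32  32  30  29  30  30  30  33  35  64 143 211 207 209 208 203 200 200 199 197 195 185 135
154 142 155 123 123 107  63  31  31  31  33  29  31  31  32  31  32  33  40  41  44  41  37  35  29  28  28  28  28  36  53  51  50 128 210 209 205 199 199 201 199 196 193 191 193 182 107
156 122 154 159 159 148 128 111  64  29  29  33  32  33  34  32  33  34  37  41  41  40  34  32  31  28  26  25  27  32  59  79 104 191 203 197 198 200 197 193 192 193 195 188 139 110 110
158 169 153 162 167 171 179 178 167 157 111  52  31  33  33  32  33  31  33  31  34  40  36  39  36  29  24  24  28  30  59  89  95 175 197 198 197 190 191 194 197 189 139 110 107 104 103
160 207 154 161 167 170 173 176 187 199 158 109  64  64  32  34  33  36  41  32  34  34  33  42  62  52  21  23  24  33  59  89  50  61  65  98 128 174 198 200 191 139
[... 1576 characters left out ...]
 163 177 177 176 175 174 170 170 166 166 166 168 168 168 170 168 154 149 154 161 147  99 100 100 106 124 131 130  66  34  29  44  87 108
180 203 187  25  27  28  40  61  89 119 131 130 128 126 131 140 146 152 172 184 187 188 186 184 180 175 173 176 174 168 151 144 125 113 113 123 130 156 172 111  41  31  27  23  48  94 113
182 203 188  94  26  27  29  31  36  44  57  89  99 129 140 129 127 123 123 125 125 123 127 126 125 122 122 125 124 121 120 127 129 131 128 109  82  79 112 106  37  24  24  25  62 111 110
184 194 181 131  55  27  29  28  27  29  31  34  38  41  60  81  95 122 131 131 132 131 130 130 130 130 132 135 127 114 108  89  96  73  41  33  30  26  25  24  24  22  27  52  87 113 114
```

```bash
python3 - <<'E'
from h import *
q=ctrl.sense();p=q['tcp_pos']
for yd in (20,5,-5,-10,-15,-20):
  a=np.radians(yd);e=np.array([np.cos(a),np.sin(a),0]);n=np.array([-e[1],e[0],0])
  A=proj('side',[p+.03*e+.008*n+[0,0,-.009],p-.03*e+.008*n+[0,0,-.009]])
  d=A[1]-A[0];print(yd,A.round(1).tolist(),'slope',d[1]/d[0])
P=plane('side',[[269.5,168],[272.3,170],[274.7,172],[278,174],[281,176]],.132);f=np.polyfit(P[:,0],P[:,1],1);print('bar angle',np.degrees(np.arctan(f[0])))
# counter unchanged: difference vs first pictures
for n,f in(('side','s10.png'),('top','t10.png')):
  a=cv2.imread('pics/%s0.png'%n).astype(int);b=cv2.imread('pics/'+f).astype(int)
  m=(abs(a-b).max(2)>60).astype(np.uint8);k,l,st,c=cv2.connectedComponentsWithStats(m)
  print(n,[s.tolist() for s in st[1:] if s[4]>40])
E
```

```text
20 [[264.4, 170.3], [288.0, 174.5]] slope 0.18068652465728016
5 [[264.8, 168.0], [286.0, 176.4]] slope 0.39441084782021807
-5 [[265.6, 166.6], [284.4, 177.4]] slope 0.5746626905232596
-10 [[266.1, 166.0], [283.4, 177.8]] slope 0.6852512796288737
-15 [[266.7, 165.3], [282.5, 178.2]] slope 0.8168510003332382
-20 [[267.4, 164.8], [281.4, 178.5]] slope 0.9788119662364113
bar angle -10.45790337950712
side [[480, 0, 52, 26, 800], [536, 0, 8, 18, 80], [556, 0, 4, 47, 117], [249, 23, 36, 38, 1044], [367, 27, 82, 16, 386], [506, 41, 39, 44, 642], [314, 44, 17, 8, 77], [283, 64, 15, 12, 45], [253, 76, 10, 15, 79], [258, 96, 40, 12, 144], [254, 101, 47, 62, 1298], [294, 117, 244, 142, 9572], [539, 145, 21, 84, 1104], [266, 163, 10, 9, 46], [276, 163, 13, 15, 128], [263, 169, 10, 11, 80], [345, 175, 32, 26, 453], [511, 250, 31, 29, 378], [549, 261, 7, 10, 44], [535, 269, 20, 38, 281], [470, 270, 8, 34, 166], [544, 276, 16, 32, 235], [515, 307, 9, 10, 51], [249, 311, 19, 16, 190], [538, 312, 22, 11, 171], [227, 341, 18, 16, 218]]
top [[281, 125, 260, 295, 19165], [307, 131, 21, 8, 150], [291, 185, 15, 19, 98], [407, 204, 9, 9, 59], [159, 243, 14, 14, 129], [188, 244, 13, 13, 127], [314, 251, 10, 39, 90], [544, 305, 16, 65, 287], [321, 372, 32, 48, 322], [488, 383, 52, 37, 782], [298, 387, 18, 8, 69], [358, 401, 43, 19, 584], [346, 403, 12, 17, 93]]
```

The measured bar angle is −10.4° and the mark line is −10.3°, so the lid is on pulse. A short hold to confirm, then hand in.

Request:
jog_arm([
  [0, 0, 0, 0],
  [0, 0, 0, 0],
  [0, 0, 0, 0],
  [0, 0, 0, 0],
  [0, 0, 0, 0],
  [0, 0, 0, 0],
])

```text
t: 22.1
tcp_pos: [0.6194, -0.0432, 0.1411]
orientation: [-3.14, -0.001, -0.178]
wrist_force: [-1.1, 4.6, 5.5]
opening: 0.174
gripper_force: 60.1
```

```bash
python3 -c "
from h import *
print(np.degrees(ctrl.sense()['orientation']))
print(ctrl.close_job())"
```

```text
[-1.79898744e+02 -5.90326846e-02 -1.02023539e+01]
the job is handed in; nothing more can be done
None
```

The job is handed in at about 22 s: both chocolate pieces are in the bowl, and the lid is fully home, turned to the pulse mark (bar −10.4°, mark line −10.3°) and still gripped there. The lid caught the collar once on the way down (about 40 N upward at the wrist, 46 N in all) before I shifted it 3.5 mm and it went in cleanly.

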